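# Charged battery from the counter charger into the label printer

## Task

The bookshop's label printer has no battery. Press the orange catch of the charger so that the charged blue battery springs free, slide it out, then slide it gently into the printer's dovetail until the printer's catch clicks up behind it, and let go. Do not force the battery against either device, do not drop it, and leave the other things on the counter where they are.

Things in the scene. Friction and masses are not known exactly. Their poses are not given: they have to be found in the camera images.
- battery: Blue battery, black dovetail foot; 0.32-0.44 kg. Case 60 long (x) x 44 wide (y) x 36 tall on a foot 60 long, 14 tall, 38 wide near its bottom, 28 wide from 10 mm up. Height 50. Origin: centre of the foot's underside, z up. Starts latched in the charger. Its +x end (brass contacts) enters first in both devices, so it need not be turned round. Unlatched in a device, it is pushed out again.
- charger: Grey charger, fixed, 150 x 100, dovetail slide on top. Origin: on the counter under the slide's mouth; +x: the way a battery slides in. Slide floor 30 above the counter. Latched battery: origin at (30, 0, 30), rear end at x = 0. Block behind: x 70 to 100, 46 tall.
- charger_mouth (a point): On the slide floor at charger (0, 0, 30) mm. Undercut lips hold the foot from x = 8 to 60; they rise 12 above the floor, 30 either side of the middle. Before them, low open lead-in cheeks (x = -15 to 9, 9 tall) and open floor to x = -56. Catch down, a sprung ejector pushes the battery 14 towards -x (6 to 3 N), onto the catch's nose. Pull it 44 mm or more farther along -x, level, then lift it off.
- charger_tab (a point): On the ribs of the charger's orange catch tab at charger (-40, 0, 30) mm, on its upper face when up. The tab is 22 wide and runs from x = -56 to its nose at x = -0.5; the nose stands 5 above the floor, upright behind the battery's rear end, with a ramp towards -x. Press the tab straight down.
- charger_catch (a joint): Charger's catch, m: 0 up (holding), 0.007 fully down. The battery is freed at about 0.0055. Pressing takes 1 N at first, up to 8 N at the end.
- printer: White label printer, fixed, 110 wide: low deck (x = -75 to 85) with the same slide, lead-in, ejector and orange catch, then a roll housing 85 to 98 tall, x = 85 to 200. Origin: on the counter under the slide's nominal mouth; +x: the way a battery slides in. Slide floor 40 above the counter. Its slide as a whole sits up to 12 mm nearer or farther along x, not measured: find the end by feel.
- printer_mouth (a point): Nominal mouth at printer (0, 0, 40) mm, on the slide floor. Set the foot's front down on the floor before the lips, leading end at x = -25 to -8 (there it may press the nose down). Cheeks guide in a foot up to 4 off to the side. Play in the dovetail: 1.2 to each side, 2 upwards. Nominally the lips start at x = 8; all may be 12 nearer or farther.
- printer_seat (a point): Nominal place of a latched battery's origin, printer (30, 0, 40) mm; true one within 12 along x. The ejector is met 14 before it (3 N rising to 6 N). About 1 past it the catch jumps up behind the battery; a rigid end wall comes 2.5 past it. Sliding in takes about 8 N, or up to 16 N if pressed down on the floor; over 35 N (all contacts summed) between battery and printer (or charger) is forcing it.
- printer_catch (a joint): Printer's catch, m: 0 up, about 0.005 with a battery foot over its nose, 0.007 fully down. Goes back to 0 with a click when the battery is in.
- stamp: Small wooden rubber stamp, 40 x 24 mm, 64 tall, upright in the middle; origin at its base.
- price_gun: Yellow label dispenser, 50 x 70 mm, 57 tall, in the middle; origin at its base.
- calculator: Grey desk calculator, 140 x 85 mm, 20 tall, left; origin at its base.
- paperbacks: Pile of four paperbacks, 130 x 190 mm, about 65 tall, left; origin at its base.
- comics: Pile of three comics, 170 x 240 mm, about 25 tall, right; origin at its base.
- mug: Blue mug, 80 across, 95 tall, right; origin at its base.
- stapler: Red and black stapler, 120 x 36 mm, 45 tall, in the middle, near the robot; origin at its base.
Not all that is in view belongs to the job. Leave any red look-alike of the charger alone.

How it is judged:
By the outcome, as a careful person would: the job done as asked, in the order asked, and still so for the second after the job is handed in, with the robot touching nothing.
It also fails if it takes over 61 s, if anything falls off the work surface, if the arm or the gripper's body presses on something with over 40 N, if the wrist force passes 120 N, or if a joint passes its speed limit or range.

## Robot

A 7-joint arm with a two-finger parallel gripper is mounted at the origin on the work surface. World frame = base frame: x ahead of the robot, y to its left, z up, the work surface at z = 0. Lengths are in m, angles in rad, forces in N, time in s.
With the tool pointing down it reaches from about 0.4 to 0.85 m from the base axis. Payload 4.5 kg.
Tool frame: the origin (TCP) lies at the very end of the fingers, on their centre line; the grasp point (between the pads) lies 19 mm behind it; x points along the fingers, y is the direction in which the jaws open and shut, and the axes are right-handed (so a half turn about x gives the same grasp; the last joint's range is limited). The gripper opens to 85 mm and grips with 20 to 120 N. Pads are 22 mm wide; open, the fingers measure 114 mm over their backs; the gripper's body (76 mm by 85 mm) begins 54 mm behind the grasp point. The pads swing forward as they close: fully open they stand 13 mm farther back than shut.
Start: joints at [1.266, 0.689, -0.195, 1.565, 0.157, 0.902, -0.215], TCP at [0.208, -0.589, 0.231] pointing down, gripper open.
Joint ranges: [-3.01, 3.01], [-0.46, 2.08], [-1.47, 1.51], [0.13, 2.56], [-1, 4.14], [0.04, 2.09], [-2.66, 2.66]. Speed limits (rad/s): [2.57, 2.57, 3.14, 3.14, 3.14, 3.14, 3.14].

## Interface

Orientations are given as a rotation vector (axis times angle).
In Python, from plant import move_ptp, move_straight, set_joints, gripper_open, clamp, wait, inverse_kinematics, get_image, get_calibration, Unreachable, sign_off, read_time, read_q, read_dq, read_effort, read_tool_pos, read_orientation, read_ft_force, read_ft_torque, read_finger_gap gives the robot as it stands. Calls block until the motion is done:
- move_ptp(position, orientation): joint-space move of the TCP to a pose.
- move_straight(position, ori=None, feed=0.15, until_force=None): straight line of the TCP; ori=None keeps the orientation; feed is the mean speed in m/s. With until_force (N) it stops when the force on the tool has changed by that much, and returns True; else False.
- set_joints(angles): joint-space move.
- gripper_open() and clamp(newtons=None): open the fingers fully, or close them until they stop; newtons is the grip in N (None keeps the last).
- wait(seconds).
- inverse_kinematics(position, orientation): joint angles nearest the present ones, or None.
- get_image(name): name is "scene" or "side" or "wrist"; returns the picture (400x640x3 uint8, red, green, blue); there is no depth.
- get_calibration(name): a dict with "fx", "fy", "cx", "cy" (pixels), "R" (3x3) and "t" (3): a world point X has camera coordinates R X + t. Camera axes: x right, y down, z forward; pixel columns grow to the right and rows downward; lengths in m; the calibration is good to about 2 mm. A picture is of the moment at which its call begins: read the wrist's pose just before it. get_calibration takes no time and is no camera call; for the wrist camera it gives the pose at the moment of the call.
A pose or a line that the arm cannot do raises Unreachable and nothing moves.
- sign_off(): hands the job in, once; it reports no verdict.
Readings, each from a call of its own:
- read_time(): time.
- read_q(): joint angles.
- read_dq(): joint speeds.
- read_effort(): joint torques, N m.
- read_tool_pos(): TCP position.
- read_orientation(): TCP orientation.
- read_ft_force(): force on the tool from outside, world axes, zero at the start.
- read_ft_torque(): the same for the moment, N m.
- read_finger_gap(): opening from 0.0 (shut) to 1.0 (fully open).
Only numpy, scipy, OpenCV 4.12 (cv2) and the standard library are available. Lean on these libraries where they do the work, as an engineer would, in place of code of your own. Each camera call takes 0.05 s, during which the arm holds its last target.

## Working session

There is one attempt and no reset: what is moved stays moved. The work goes in short steps, each a Python script; the robot and the scene stay as the last script left them, time stands still between calls to the robot, and variables do not carry over. Pictures are saved under pics/ and viewed, and the job is handed in when it is done.

```bash
ls; mkdir -p pics; python3 - <<'E'
from plant import *
import cv2,numpy as np
for n in ["scene","side","wrist"]:
    im=get_image(n); cv2.imwrite(f"pics/{n}0.png",im[:,:,::-1])
    c=get_calibration(n); np.savez(f"pics/{n}0.npz",**c); R=np.array(c['R']);t=np.array(c['t'])
    print(n,c['fx'],c['cx'],c['cy'],"pos",-R.T@t,"fwd",R[2])
print(read_time(),read_tool_pos(),read_orientation(),read_ft_force(),read_finger_gap())
E
```

```text
pics
scene 467.522964475018 322.0694423649906 203.75891866813828 pos [ 1.03262718 -1.03090084  0.95316363] fwd [-0.36843016  0.70196718 -0.60950905]
side 439.2731627774844 319.05902701369206 197.7980110515177 pos [-0.17070411  0.69128998  0.9129113 ] fwd [ 0.54129109 -0.54721115 -0.63840732]
wrist 356.30233291009654 316.5963942606981 198.66655945905418 pos [ 0.28119612 -0.56251626  0.37430313] fwd [-0.28876476 -0.09956359 -0.95220901]
0.15 [ 0.2075143  -0.58903791  0.23068067] [ 2.03774074  0.35004743 -2.03847455] [0.61861069 0.76668084 0.96587284] 0.9974818618442626
```

View pics/scene0.png

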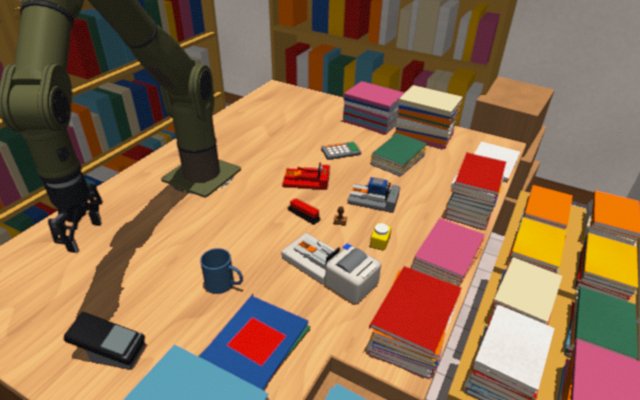

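View pics/side0.png

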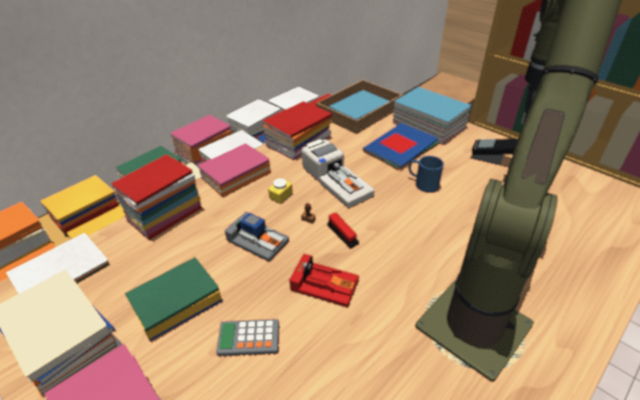

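View pics/wrist0.png

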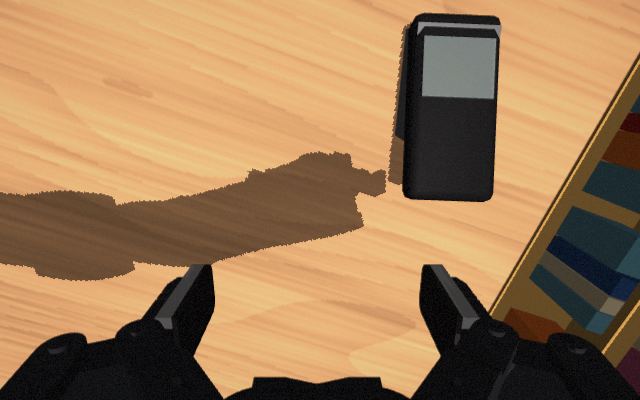

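The scene picture shows the charger with the blue battery at about (375,190), the red look-alike at (305,177) and the printer at (332,265). In the side picture they are at (257,236), (323,280) and (338,170). I'll zoom in for rough positions.

```bash
cat > h.py <<'E'
import numpy as np, cv2
from plant import *
def ray(c,u,v):
    R=np.array(c['R']);t=np.array(c['t'])
    d=R.T@np.array([(u-c['cx'])/c['fx'],(v-c['cy'])/c['fy'],1.]); return -R.T@t,d
def onz(c,u,v,z):
    o,d=ray(c,u,v); return o+d*(z-o[2])/d[2]
def proj(c,X):
    p=np.array(c['R'])@np.array(X)+np.array(c['t']); return np.array([c['fx']*p[0]/p[2]+c['cx'],c['fy']*p[1]/p[2]+c['cy']])
def snap(n,name):
    c=get_calibration(n); im=get_image(n)[:,:,::-1].copy(); cv2.imwrite(f'pics/{name}.png',im); np.savez(f'pics/{name}.npz',**c); return c,im
def load(name):
    return {k:v for k,v in np.load(f'pics/{name}.npz').items()}, cv2.imread(f'pics/{name}.png')
E
python3 - <<'E'
from h import *
c,i=load('scene0'); d,j=load('side0')
a=i[140:310,270:410]; b=j[130:260,215:395]
cv2.imwrite('pics/z1.png',cv2.resize(a,(560,600*170//150//1 if 0 else 600),interpolation=3) if 0 else cv2.resize(a,None,fx=3.5,fy=3.5,interpolation=3)); cv2.imwrite('pics/z2.png',cv2.resize(b,None,fx=4.4,fy=4.4,interpolation=3))
for n,p,q in [('chg',(375,193),(257,236)),('prn deck',(312,258),(347,185)),('prn house',(352,275),(325,158)),('stamp',(340,222),(308,220)),('gun',(379,243),(280,196)),('stapl',(304,210),(343,229)),('bat',(376,185),(252,225))]:
    print(n,onz(c,*p,.03).round(3),onz(d,*q,.03).round(3))
E
```

```text
chg [0.599 0.174 0.03 ] [0.588 0.179 0.03 ]
prn deck [ 0.57  -0.202  0.03 ] [ 0.557 -0.175  0.03 ]
prn house [ 0.697 -0.204  0.03 ] [ 0.716 -0.238  0.03 ]
stamp [ 0.567 -0.021  0.03 ] [0.53  0.031 0.03 ]
gun [ 0.709 -0.049  0.03 ] [0.674 0.013 0.03 ]
stapl [ 0.441 -0.025  0.03 ] [ 0.429 -0.011  0.03 ]
bat [0.584 0.219 0.03 ] [0.635 0.159 0.03 ]
```

View pics/z1.png

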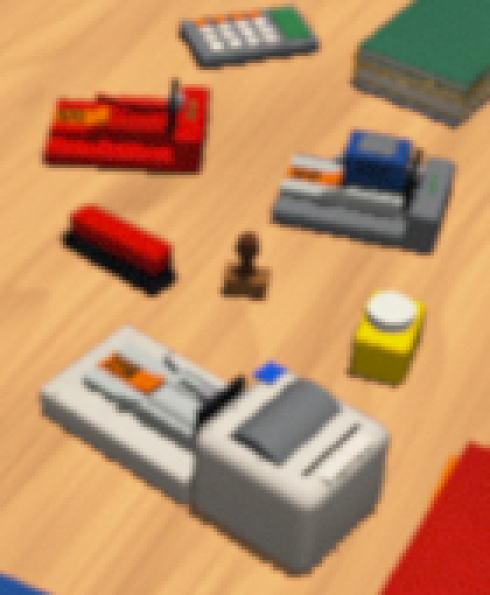

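View pics/z2.png

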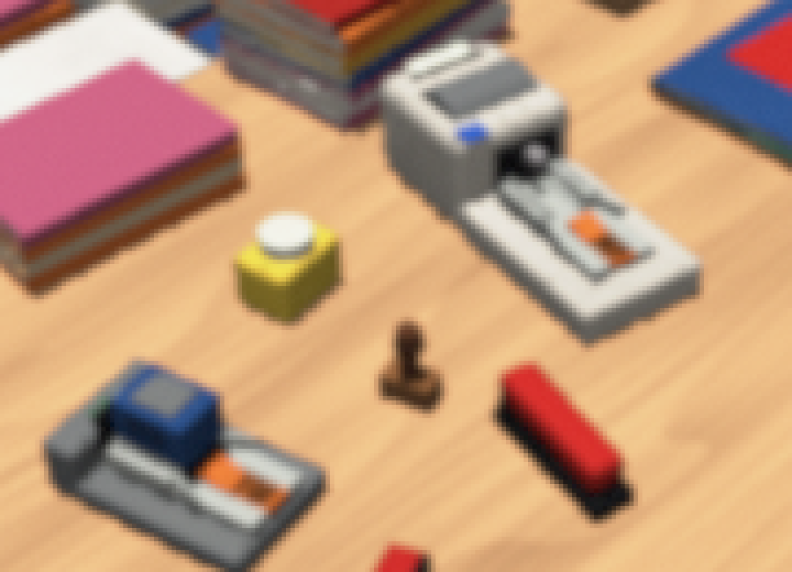

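```bash
python3 - <<'E'
from h import *
from scipy.spatial.transform import Rotation as R
T=R.from_rotvec(read_orientation()).as_matrix(); p=read_tool_pos()
c,_=load('wrist0'); o=-c['R'].T@c['t']
print(T.round(3)); print('cam in tool',T.T@(o-p),'fwd',T.T@c['R'][2], 'camx',T.T@c['R'][0])
# red/blue etc: which IK feasible for viewing
for z in (1,-1):
  for P in ([.56,.175,.30],[.56,-.19,.30],[.45,.175,.05],[.66,.17,.07],[.66,-.19,.07]):
    M=np.column_stack([[0,0,-1],[0,z,0],[z,0,0]]).astype(float)
    q=inverse_kinematics(P,R.from_matrix(M).as_rotvec()); print(z,P,None if q is None else np.round(q,2))
E
```

```text
[[-0.001  0.332 -0.943]
 [ 0.001 -0.943 -0.332]
 [-1.    -0.001  0.   ]]
cam in tool [-0.14363143 -0.00071676 -0.07828995] fwd [ 9.52249291e-01 -7.84936991e-04  3.05320604e-01] camx [ 8.47379312e-04  9.99999638e-01 -7.19887268e-05]
1 [0.56, 0.175, 0.3] [ 0.16  0.72 -1.02  1.57  0.64  1.21  0.59]
1 [0.56, -0.19, 0.3] [ 0.76  0.71 -0.97  1.56  0.62  1.2   1.25]
1 [0.45, 0.175, 0.05] [-0.43  0.84 -0.06  2.12  0.26  0.19  0.85]
1 [0.66, 0.17, 0.07] [ 0.07  1.08 -0.82  1.47  0.88  0.98  0.58]
1 [0.66, -0.19, 0.07] [ 0.56  1.06 -0.73  1.45  0.81  0.94  1.17]
-1 [0.56, 0.175, 0.3] [-0.26  0.56 -0.2   1.6   0.13  1.   -2.07]
-1 [0.56, -0.19, 0.3] [ 0.3   0.56 -0.09  1.58  0.05  0.99 -1.37]
-1 [0.45, 0.175, 0.05] [-0.6   0.86  0.23  2.13 -0.82  0.24 -1.21]
-1 [0.66, 0.17, 0.07] [-0.4   0.97  0.15  1.5  -0.2   0.69 -1.73]
-1 [0.66, -0.19, 0.07] [ 0.21  0.97 -0.    1.48  0.    0.7  -1.36]
```

```bash
python3 - <<'E'
from h import *
from scipy.spatial.transform import Rotation as R
M=np.column_stack([[0,0,-1],[0,1,0],[1,0,0]]).astype(float); o=R.from_matrix(M).as_rotvec()
print(read_time())
move_ptp([.47,-.19,.27],o); snap('wrist','w1'); print(read_time())
move_ptp([.50,.175,.24],o); snap('wrist','w2'); print(read_time(), read_q())
E
```

```text
0.15
1.95
3.375 [ 0.10470717  0.68117308 -0.89503223  1.82172648  0.64460294  0.96011427
  0.49522639]
```

View pics/w1.png

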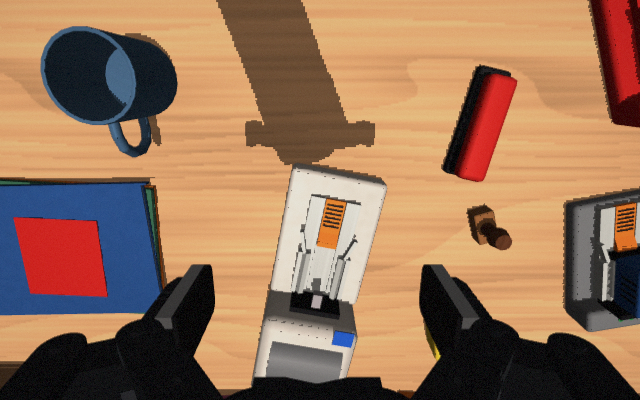

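View pics/w2.png

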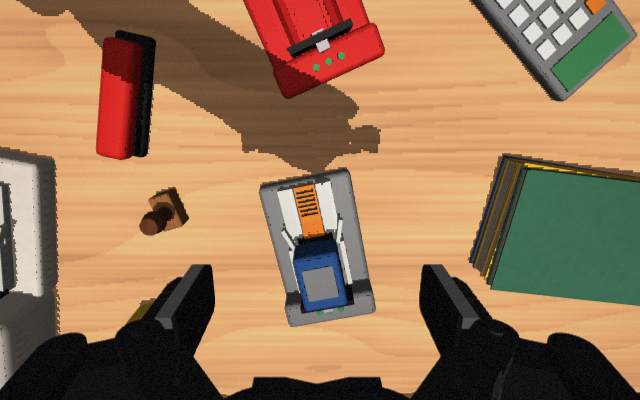

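w1 shows the printer: its tab is at about (332,222), the mouth near (320,275) and the housing below. w2 shows the charger: its tab is at (308,208) and the battery top at (320,285). Next I'll measure with the orange masks.

```bash
cat >> h.py <<'E'
def tab(name,roi,z,dbg=None):
    c,im=load(name); x0,x1,y0,y1=roi
    hsv=cv2.cvtColor(im,cv2.COLOR_BGR2HSV)
    m=cv2.inRange(hsv,(6,170,120),(20,255,255)); k=np.zeros_like(m); k[y0:y1,x0:x1]=m[y0:y1,x0:x1]
    k=cv2.morphologyEx(k,cv2.MORPH_CLOSE,np.ones((9,9),np.uint8))
    cs,_=cv2.findContours(k,0,1); cc=max(cs,key=cv2.contourArea)
    P=np.array([onz(c,u,v,z)[:2] for u,v in cc[:,0].astype(float)])
    r=cv2.minAreaRect((P*1000).astype(np.float32)); B=cv2.boxPoints(r)
    return r,B,P,cc
E
python3 - <<'E'
from h import *
for n,roi,z in (('w1',(300,350,180,260),.04),('w2',(280,335,165,250),.03)):
    r,B,P,cc=tab(n,roi,z); print(n,r,'\n',B,'\npix',cc[:,0].min(0),cc[:,0].max(0))
_,a=load('w1');_,b=load('w2')
cv2.imwrite('pics/z3.png',cv2.resize(a[155:395,240:400],None,fx=2.5,fy=2.5,interpolation=3))
cv2.imwrite('pics/z4.png',cv2.resize(b[155:335,245:390],None,fx=3.3,fy=3.3,interpolation=3))
E
```

```text
w1 ((540.7236938476562, -174.61082458496094), (22.215770721435547, 57.90434646606445), 79.16377258300781) 
 [[ 510.19946 -180.07758]
 [ 567.0713  -190.96371]
 [ 571.2479  -169.14407]
 [ 514.3761  -158.25793]] 
pix [317 199] [345 248]
w2 ((549.6879272460938, 165.3973846435547), (57.35884475708008, 22.430795669555664), 11.558353424072266) 
 [[519.3429  170.63896]
 [523.8373  148.66304]
 [580.03296 160.1558 ]
 [575.5386  182.13173]] 
pix [293 184] [323 237]
```

View pics/z3.png

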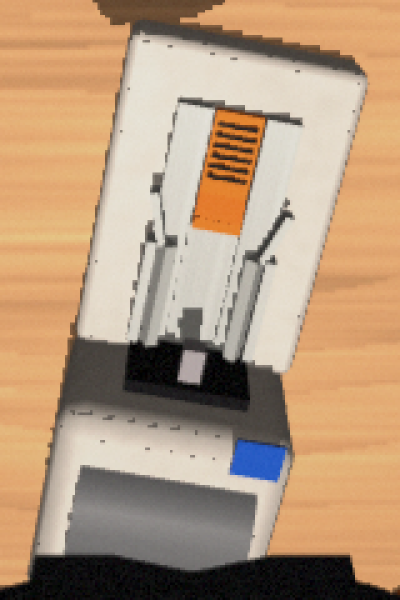

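View pics/z4.png

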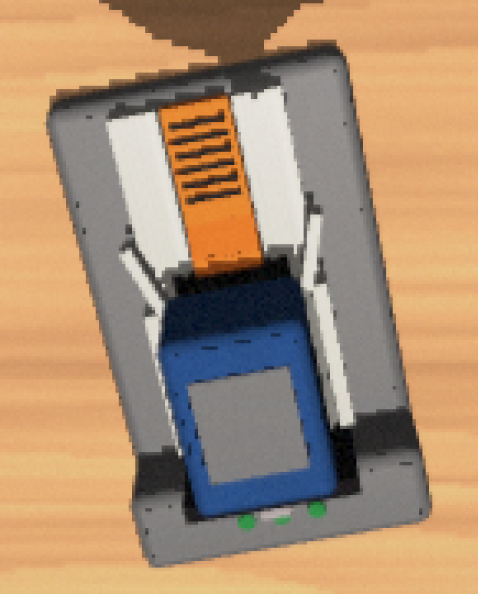

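```bash
python3 - <<'E'
from h import *
lsd=cv2.createLineSegmentDetector()
for n,roi,z,g in (('w1',(265,395,160,310),.04,-10.84),('w2',(255,385,165,325),.03,11.56)):
    c,im=load(n); L=lsd.detect(cv2.cvtColor(im,cv2.COLOR_BGR2GRAY))[0][:,0]
    res=[]
    for u1,v1,u2,v2 in L:
        if not all(roi[0]<u<roi[1] and roi[2]<v<roi[3] for u,v in((u1,v1),(u2,v2))): continue
        A=onz(c,u1,v1,z);B=onz(c,u2,v2,z); d=(B-A)[:2]; l=np.linalg.norm(d)*1000
        a=np.degrees(np.arctan2(d[1],d[0])); a=(a-g+45)%90-45
        if l>16 and abs(a)<8: print(n,'len%.0f'%l,'ang %.2f'%(a+g),np.round([u1,v1,u2,v2]));res.append((a+g,l))
    res=np.array(res);print('wmean',np.average(res[:,0],weights=res[:,1]**2),'wmed',np.median(np.repeat(res[:,0],res[:,1].astype(int))))
# battery top
c,im=load('w2'); hsv=cv2.cvtColor(im,cv2.COLOR_BGR2HSV)
m=cv2.inRange(hsv,(105,150,100),(120,255,255)); k=np.zeros_like(m);k[235:320,285:355]=m[235:320,285:355]
k=cv2.morphologyEx(k,cv2.MORPH_CLOSE,np.ones((15,15)))
cc=max(cv2.findContours(k,0,1)[0],key=cv2.contourArea)
P=np.array([onz(c,u,v,.08)[:2]*1000 for u,v in cc[:,0].astype(float)],np.float32); print('bat top',cv2.minAreaRect(P))
mo=np.array([576.5,170.9]);e=np.array([.98,.2]);print('pred',mo+30*e)
# printer lips start
c,_=load('w1')
for p in((306,251),(343,258)): print(onz(c,*p,.052))
E
```

```text
w1 len18 ang -9.53 [313. 293. 310. 306.]
w1 len27 ang -4.76 [273. 290. 295. 292.]
w1 len19 ang -11.60 [319. 308. 323. 295.]
w1 len18 ang -5.91 [338. 198. 354. 200.]
w1 len18 ang -7.24 [312. 193. 328. 195.]
w1 len50 ang -11.35 [346. 261. 337. 297.]
w1 len147 ang -11.62 [293. 171. 271. 288.]
w1 len49 ang -11.71 [294. 289. 302. 253.]
w1 len61 ang -11.29 [347. 204. 335. 253.]
w1 len24 ang -11.80 [315. 243. 319. 224.]
w1 len99 ang -11.71 [386. 185. 296. 167.]
w1 len16 ang -7.88 [294. 264. 295. 252.]
w1 len30 ang -9.63 [320. 224. 325. 199.]
w1 len47 ang -11.91 [337. 168. 380. 177.]
w1 len17 ang -9.96 [327. 202. 342. 205.]
w1 len52 ang -14.40 [309. 251. 298. 289.]
w1 len26 ang -9.33 [312. 163. 336. 167.]
w1 len18 ang -11.87 [337. 229. 322. 226.]
w1 len17 ang -10.40 [328. 207. 343. 210.]
w1 len45 ang -10.90 [298. 253. 292. 287.]
w1 len48 ang -11.68 [333. 297. 342. 262.]
w1 len21 ang -10.99 [346. 202. 327. 199.]
w1 len27 ang -11.54 [311. 198. 307. 221.]
w1 len41 ang -11.95 [338. 261. 331. 291.]
w1 len21 ang -12.91 [334. 249. 316. 245.]
w1 len145 ang -11.51 [354. 302. 385. 189.]
w1 len20 ang -
[... 1358 characters left out ...]
len23 ang 9.34 [347. 172. 325. 176.]
w2 len22 ang 11.49 [296. 181. 275. 185.]
w2 len18 ang 13.98 [370. 291. 355. 294.]
w2 len32 ang 11.14 [309. 301. 337. 297.]
w2 len118 ang 11.39 [365. 276. 347. 175.]
w2 len47 ang 14.08 [347. 302. 338. 267.]
w2 len43 ang 11.81 [333. 252. 295. 259.]
w2 len40 ang 11.36 [308. 310. 342. 304.]
w2 len17 ang 5.41 [372. 309. 371. 297.]
w2 len23 ang 11.13 [261. 193. 267. 213.]
w2 len77 ang 11.67 [271. 228. 287. 290.]
wmean 11.790850605651753 wmed 11.668641986952876
bat top ((604.5775146484375, 176.89854431152344), (57.62705993652344, 41.636600494384766), 11.37955379486084)
pred [605.9 176.9]
[ 0.568378   -0.20242385  0.052     ]
[ 0.57717471 -0.16088992  0.052     ]
```

```bash
cat >> h.py <<'E'
from scipy.spatial.transform import Rotation as Rot
def ori(deg,roll=0):
    a=np.radians(deg); M=np.column_stack([[0,0,-1],[-np.sin(a),np.cos(a),0],[np.cos(a),np.sin(a),0]])
    return (Rot.from_matrix(M)*Rot.from_euler('z',roll,degrees=True)).as_rotvec()
CH=np.array([.576,.1709]);CA=11.65
PR=np.array([.5665,-.1804]);PA=-11.6
def fr(m,a,x,y,z):
    a=np.radians(a); return [m[0]+x*np.cos(a)-y*np.sin(a),m[1]+x*np.sin(a)+y*np.cos(a),z]
def ch(x,y,z): return fr(CH,CA,x/1000,y/1000,z/1000)
def pr(x,y,z): return fr(PR,PA,x/1000,y/1000,z/1000)
E
python3 - <<'E'
from h import *
move_ptp(ch(-40,0,60),ori(CA)); clamp(30); print(read_finger_gap(),read_time(),read_tool_pos(),ch(-40,0,60))
snap('wrist','w3'); snap('side','s3'); snap('scene','c3')
_,a=load('s3'); cv2.imwrite('pics/z5.png',cv2.resize(a[150:290,180:340],None,fx=4,fy=4,interpolation=3))
_,a=load('c3'); cv2.imwrite('pics/z6.png',cv2.resize(a[120:250,290:440],None,fx=4,fy=4,interpolation=3))
E
```

```text
0.0032712267852899705 4.9083 [0.5367775  0.16283333 0.05995795] [np.float64(0.5368240238784727), np.float64(0.16282269259433998), 0.06]
```

View pics/w3.png

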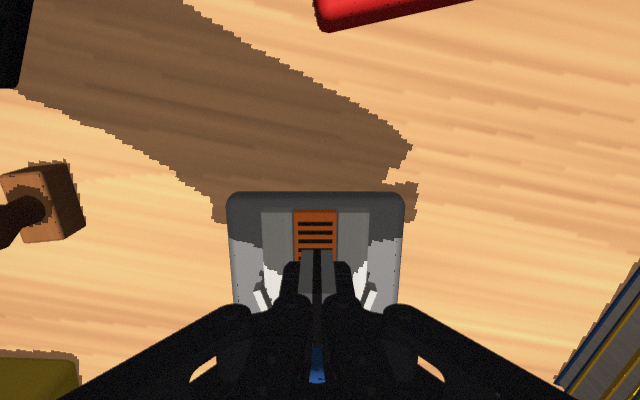

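View pics/z5.png

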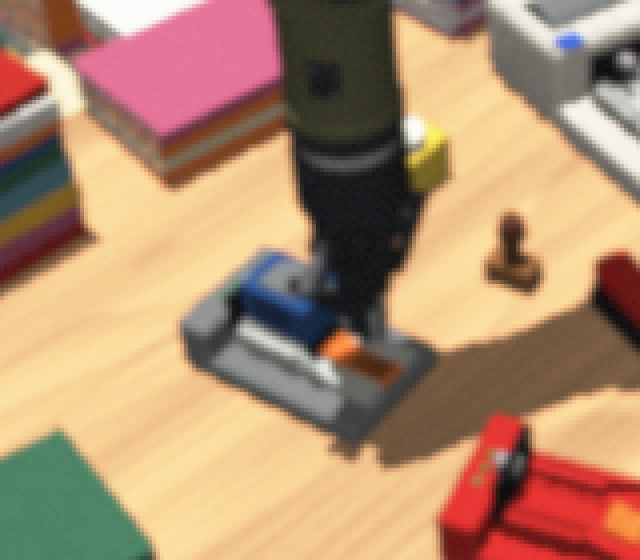

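View pics/z6.png

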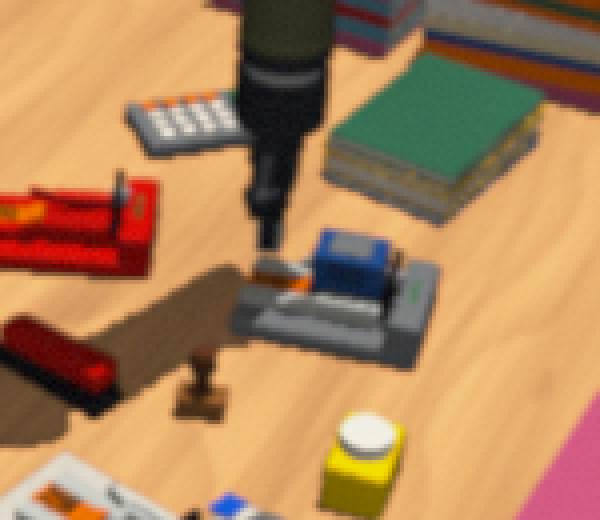

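In w3 the closed tips, about 33 px or 15 mm wide, are centred over the 22 mm tab at (316,250). I can press with the fingers shut.

```bash
python3 - <<'E'
from h import *
move_straight(ch(-40,0,34),feed=.1); f0=read_ft_force()
r=move_straight(ch(-40,0,23.2),feed=.03,until_force=11); print(r,read_tool_pos()[2],read_ft_force()-f0)
wait(.25); print(read_ft_force()-f0,read_time())
snap('wrist','w4'); 
move_straight(ch(-40,0,60),feed=.15); print(read_ft_force()-f0)
gripper_open()
move_ptp(ch(-40,0,110),ori(CA)); snap('wrist','w5'); print(read_time())
_,a=load('w4');_,b=load('w5');cv2.imwrite('pics/z7.png',np.vstack([a,b])[::1]) 
E
python3 -c "
import cv2;cv2.imwrite('pics/z7.png',cv2.resize(cv2.imread('pics/z7.png'),(480,600)))"
```

```text
False 0.023540009716333937 [0.85278088 0.90522686 2.46773929]
[1.48474858 0.9365158  3.86955613] 6.225
[ 0.04804334 -0.68871462 -0.14958215]
7.8167
```

View pics/z7.png

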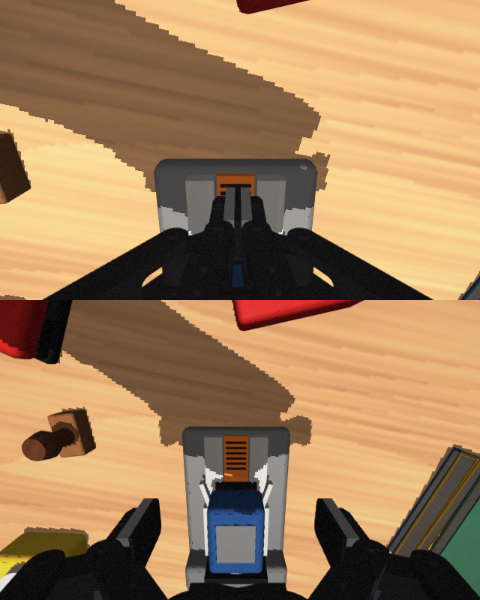

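```bash
cat >> h.py <<'E'
def battop(name,roi,z,lo=(105,150,60)):
    c,im=load(name); x0,x1,y0,y1=roi
    m=cv2.inRange(cv2.cvtColor(im,cv2.COLOR_BGR2HSV),lo,(120,255,255)); k=np.zeros_like(m);k[y0:y1,x0:x1]=m[y0:y1,x0:x1]
    k=cv2.morphologyEx(k,cv2.MORPH_CLOSE,np.ones((25,25)))
    cc=max(cv2.findContours(k,0,1)[0],key=cv2.contourArea)
    return cv2.minAreaRect(np.array([onz(c,u,v,z)[:2]*1000 for u,v in cc[:,0].astype(float)],np.float32)),cc
def loc(m,a,p):
    a=np.radians(a);d=np.array(p[:2])/1000-m; return np.array([d@[np.cos(a),np.sin(a)],d@[-np.sin(a),np.cos(a)]])*1000
E
python3 - <<'E'
from h import *
r,B,P,cc=tab('w5',(280,345,165,250),.03); print(r,[loc(CH,CA,b).round(1) for b in B])
r,cc=battop('w5',(260,360,240,390),.08,(105,150,100)); print(r,loc(CH,CA,r[0]))
_,b=load('w5');cv2.imwrite('pics/z8.png',cv2.resize(b[160:395,235:395],None,fx=2.5,fy=2.5,interpolation=3))
E
```

```text
((541.5399780273438, 163.80029296875), (42.48859786987305, 20.984601974487305), 10.769881248474121) [array([-56.3,  10.8]), array([-56.6, -10.2]), array([-14.1, -10.8]), array([-13.8,  10.2])]
((590.979248046875, 173.7534942626953), (57.26420974731445, 41.923561096191406), 11.590888023376465) [15.24688035 -0.2300892 ]
```

View pics/z8.png

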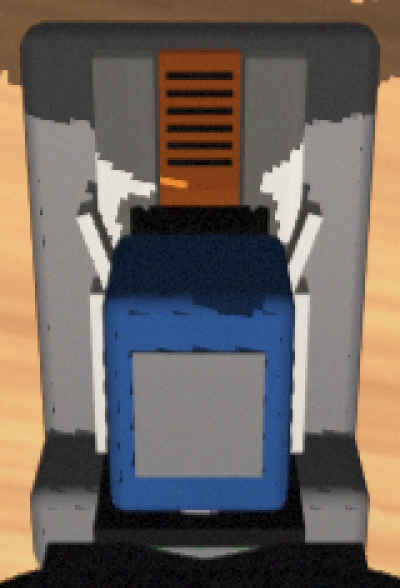

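The battery sprang out: its origin is now at charger x≈15–16, y≈-0.2, and the visible tab ends at x≈-14. Now I'll grasp it and slide it out.

```bash
python3 - <<'E'
from h import *
print(loc(CH,CA,[604.578,176.899])) 
move_ptp(ch(16,-.2,110),ori(CA))
move_straight(ch(16,-.2,44),feed=.12); f0=read_ft_force(); print('t',read_time(),read_tool_pos())
clamp(60); wait(.1); print('gap',read_finger_gap(),'dF',read_ft_force()-f0,read_tool_pos(),read_time())
snap('wrist','w6')
E
```

```text
[29.20067032  0.10458474]
t 8.85 [0.59176621 0.17435184 0.0443037 ]
gap 0.509676092537704 dF [ 0.0056727  -0.7509569   5.28638403] [0.59217713 0.17395178 0.04482219] 9.4083
```

View pics/w6.png

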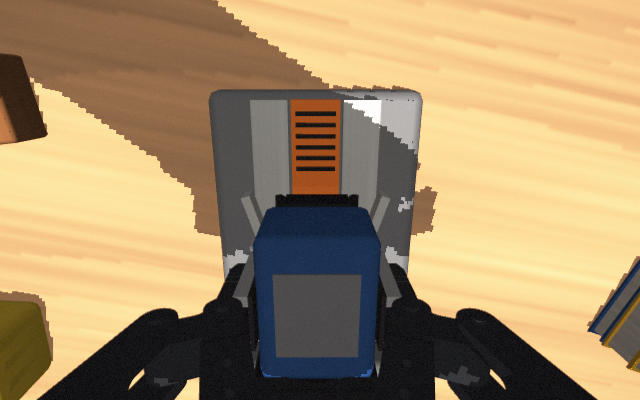

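```bash
python3 - <<'E'
from h import *
f0=np.array([0.,0,0])
move_straight(ch(16,-.2,45.0),feed=.02); print('lifted',read_ft_force(),read_tool_pos())
r=move_straight(ch(-10,-.2,45.0),feed=.05,until_force=22); print(r,loc(CH,CA,np.array(read_tool_pos())*1000),read_ft_force())
if not r:
    r=move_straight(ch(-38,-.2,45.0),feed=.05,until_force=22); print(r,loc(CH,CA,np.array(read_tool_pos())*1000),read_ft_force(),read_finger_gap())
snap('wrist','w7');print(read_time())
E
```

```text
lifted [0.4093636  0.36204821 0.13962402] [0.59176758 0.1738298  0.04487328]
False [-11.0139595   -0.24668399] [-2.99744519  0.13618177  0.27791694]
False [-38.60768928  -0.32691971] [-1.21779528 -0.34260397 -2.04622885] 0.5079069606733199
11.1333
```

View pics/w7.png

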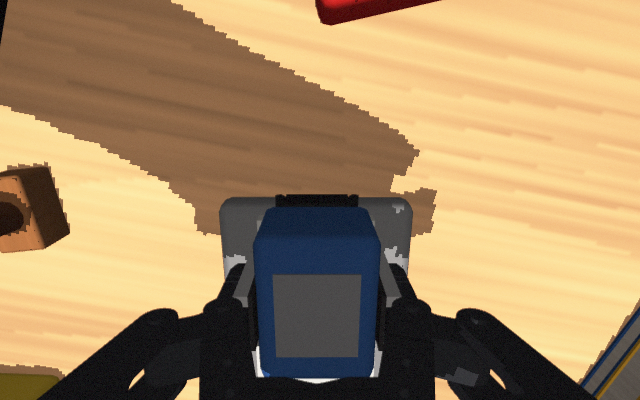

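The battery sits unchanged in the grip: it is at the same pixels in w6 and w7, with its rear at v≈195. I'll lift, then take a close look at the printer's tab from above.

```bash
python3 - <<'E'
from h import *
move_straight(ch(-39,-.2,150),feed=.15); print(read_ft_force())
move_ptp(pr(-5,0,150),ori(PA)); wait(.1); snap('wrist','w8'); print(read_time(),read_tool_pos(),read_finger_gap(),read_ft_force())
E
python3 - <<'E'
from h import *
r,B,P,cc=tab('w8',(250,390,0,230),.04); print(r,[loc(PR,PA,b).round(1) for b in B],cc[:,0].min(0),cc[:,0].max(0))
E
```

```text
[-0.53531518  0.44550589 -4.04307056]
13.425 [ 0.56219963 -0.17708228  0.15023848] 0.5106374181944922 [-0.31831414 -0.12683849 -2.75262496]
((536.46923828125, -174.02084350585938), (21.593791961669922, 48.765663146972656), 77.87832641601562) [array([-55.2, -10.4]), array([ -6.4, -10.8]), array([-6.2, 10.8]), array([-55. ,  11.2])] [297 127] [327 193]
```

View pics/w8.png

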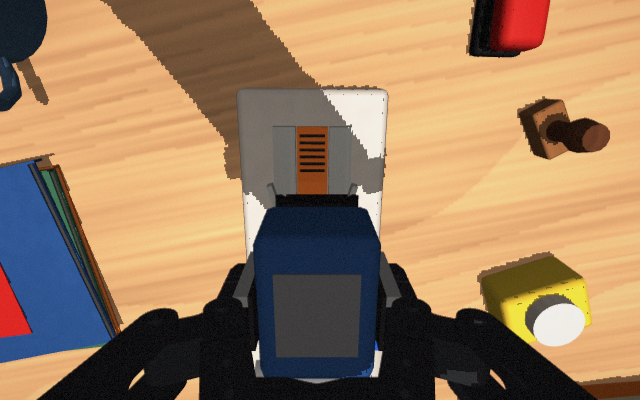

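The printer's tab confirms the estimated pose: its rear is at x≈-55, laterally +0.2 mm, at pixels (297–327,127–193). Now I'll set the foot down in front of the lips.

```bash
cat >> h.py <<'E'
PY=.2
def st(t=''):
    p=np.array(read_tool_pos())*1000; a=np.radians(PA); f=np.array(read_ft_force())
    print(t,'x,y',loc(PR,PA,p).round(2),'z %.2f'%p[2],'Fx %.1f Fy %.1f Fz %.1f'%(f[0]*np.cos(a)+f[1]*np.sin(a),-f[0]*np.sin(a)+f[1]*np.cos(a),f[2]),'t %.2f'%read_time())
E
python3 - <<'E'
from h import *
move_straight(pr(-45,PY,110),feed=.15); move_straight(pr(-45,PY,59),feed=.1); wait(.15); st('above')
r=move_straight(pr(-45,PY,54.3),feed=.015,until_force=4); st(r)
p=read_tool_pos()
move_straight(pr(-45,PY,p[2]*1000+.6),feed=.02); wait(.1); st('relieved'); snap('wrist','w9'); print('gap',read_finger_gap())
E
```

```text
above x,y [-44.33   0.3 ] z 59.74 Fx 1.1 Fy 0.4 Fz -4.5 t 14.76
True x,y [-44.79   0.13] z 54.78 Fx 1.3 Fy 0.1 Fz 5.8 t 15.11
relieved x,y [-45.39   0.07] z 55.01 Fx -0.8 Fy -0.3 Fz -4.3 t 15.46
gap 0.5061612094965134
```

View pics/w9.png

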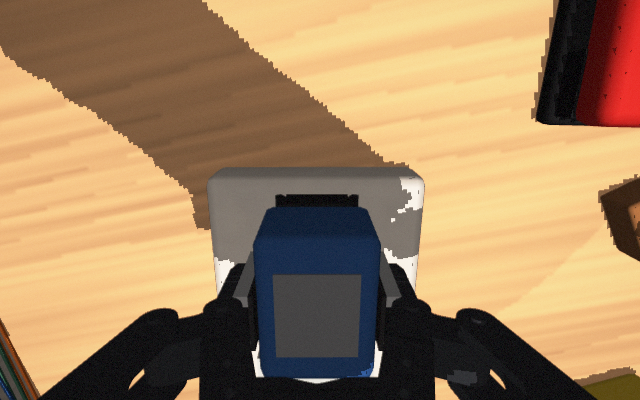

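Contact came at z≈54.8 as predicted. w9 shows the battery centred on the deck, with its rear at about (316,195). Sliding in gently.

```bash
python3 - <<'E'
from h import *
for x in (-30,-20,-10,0,8):
    r=move_straight(pr(x,PY,55.4),feed=.04,until_force=16); st((x,r))
    if r: break
E
```

```text
(-30, False) x,y [-29.08   0.41] z 55.60 Fx 1.1 Fy 0.6 Fz -3.4 t 16.03
(-20, False) x,y [-19.34   0.28] z 55.46 Fx -0.6 Fy 0.1 Fz -2.1 t 16.43
(-10, False) x,y [-9.39  0.28] z 55.43 Fx 0.6 Fy 1.7 Fz -3.1 t 16.83
(0, False) x,y [0.63 0.24] z 55.46 Fx 0.0 Fy -0.6 Fz -1.9 t 17.23
(8, False) x,y [8.66 0.28] z 55.48 Fx 1.1 Fy -0.3 Fz -2.4 t 17.58
```

```bash
python3 - <<'E'
from h import *
for x in (14,18,22,25,27,28.5):
    r=move_straight(pr(x,PY,55.4),feed=.03,until_force=16); st((x,r))
    if r: break
snap('wrist','w10'); print(read_finger_gap())
E
```

```text
(14, False) x,y [14.53  0.24] z 55.48 Fx 1.2 Fy 0.5 Fz -2.3 t 17.93
(18, False) x,y [17.4   0.16] z 55.22 Fx -1.9 Fy -0.1 Fz -2.4 t 18.22
(22, False) x,y [20.86  0.1 ] z 55.09 Fx -4.3 Fy 0.6 Fz -1.4 t 18.50
(25, False) x,y [24.04  0.12] z 55.09 Fx -4.9 Fy 0.1 Fz -2.6 t 18.75
(27, False) x,y [26.08  0.11] z 55.08 Fx -4.8 Fy -0.2 Fz -1.1 t 19.00
(28.5, False) x,y [27.43  0.1 ] z 55.06 Fx -6.1 Fy 0.2 Fz -1.4 t 19.25
0.5110555527597532
```

View pics/w10.png

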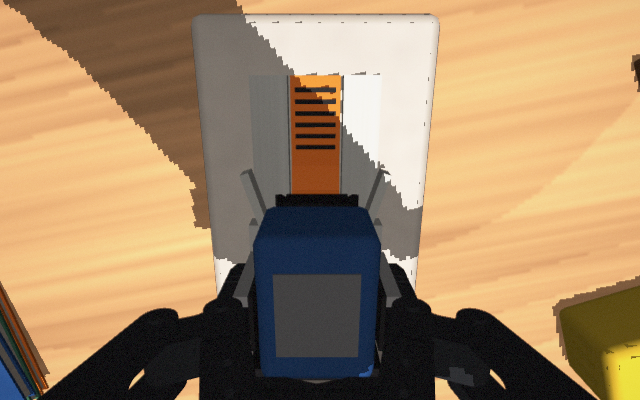

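The ejector was met at x≈16, as the tab-based pose predicts. The last millimetres go in small steps.

```bash
python3 - <<'E'
from h import *
a=np.radians(PA)
for x in np.arange(29.2,35.5,.6):
    r=move_straight(pr(x,PY,55.4),feed=.01,until_force=9); st((round(x,1),r))
    f=read_ft_force(); fx=f[0]*np.cos(a)+f[1]*np.sin(a)
    if r or fx<-13: break
snap('wrist','w11'); st('end')
E
```

```text
(np.float64(29.2), False) x,y [28.07  0.13] z 55.10 Fx -4.8 Fy -0.3 Fz -1.5 t 19.55
(np.float64(29.8), False) x,y [28.6   0.09] z 55.08 Fx -5.7 Fy 0.1 Fz -1.8 t 19.80
(np.float64(30.4), False) x,y [29.13  0.08] z 55.05 Fx -5.6 Fy 0.6 Fz -1.2 t 20.05
(np.float64(31.0), False) x,y [29.68  0.11] z 55.09 Fx -6.2 Fy 0.5 Fz -1.3 t 20.30
(np.float64(31.6), False) x,y [30.26  0.09] z 55.09 Fx -5.9 Fy -0.3 Fz -1.0 t 20.55
(np.float64(32.2), False) x,y [30.79  0.09] z 55.08 Fx -5.5 Fy 0.0 Fz -1.2 t 20.80
(np.float64(32.8), False) x,y [31.56  0.12] z 55.04 Fx -5.4 Fy 0.5 Fz -1.8 t 21.05
(np.float64(33.4), False) x,y [32.13  0.07] z 55.02 Fx -6.6 Fy 1.1 Fz -1.4 t 21.30
(np.float64(34.0), False) x,y [32.73  0.13] z 55.05 Fx -6.0 Fy 0.1 Fz -1.2 t 21.55
(np.float64(34.6), False) x,y [33.27  0.14] z 55.04 Fx -5.6 Fy -0.1 Fz -0.8 t 21.80
(np.float64(35.2), False) x,y [33.8  0.1] z 55.05 Fx -6.3 Fy -0.7 Fz -0.8 t 22.05
end x,y [33.81  0.12] z 55.02 Fx -5.7 Fy -0.2 Fz -1.4 t 22.10
```

View pics/w11.png

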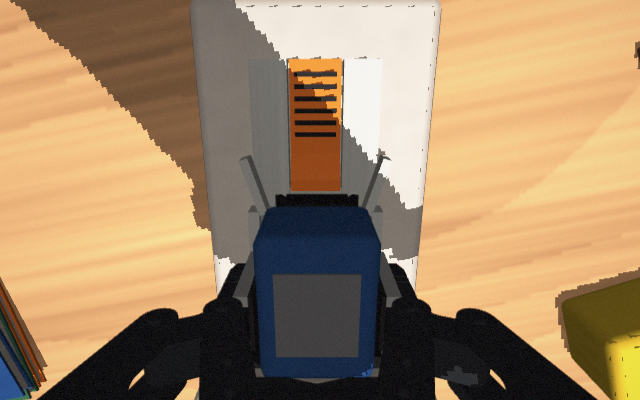

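```bash
python3 - <<'E'
from h import *
for n in('w10','w11'):
    c,im=load(n)
    for z in(.035,.04):
        r,B,P,cc=tab(n,(270,360,40,200),z); L=np.array([loc(PR,PA,b) for b in B]); print(n,z,'x',L[:,0].min().round(1),L[:,0].max().round(1),'size',np.round(sorted(r[1]),1),cc[:,0].min(0),cc[:,0].max(0))
    print('foot rear bottom at z40/54 ',[loc(PR,PA,onz(c,316,v,z)*1000)[0].round(1) for v,z in((195,.04),(195,.05),(195,.054),(207,.054),(207,.09))])
a=load('w10')[1];b=load('w11')[1]
cv2.imwrite('pics/z9.png',cv2.resize(np.hstack([a[50:230,235:400],b[40:220,235:400]]),None,fx=2.4,fy=2.4,interpolation=3))
E
```

```text
w10 0.035 x -54.8 -2.1 size [22.1 52.7] [290  76] [340 192]
w10 0.04 x -54.7 -3.6 size [21.4 51.1] [290  76] [340 192]
foot rear bottom at z40/54  [np.float64(-2.2), np.float64(-5.2), np.float64(-6.4), np.float64(-1.0), np.float64(-13.4)]
w11 0.035 x -55.4 3.2 size [23.  58.6] [289  59] [341 190]
w11 0.04 x -55.0 1.8 size [22.3 56.8] [289  59] [341 190]
foot rear bottom at z40/54  [np.float64(4.2), np.float64(1.1), np.float64(-0.1), np.float64(5.3), np.float64(-7.0)]
```

View pics/z9.png

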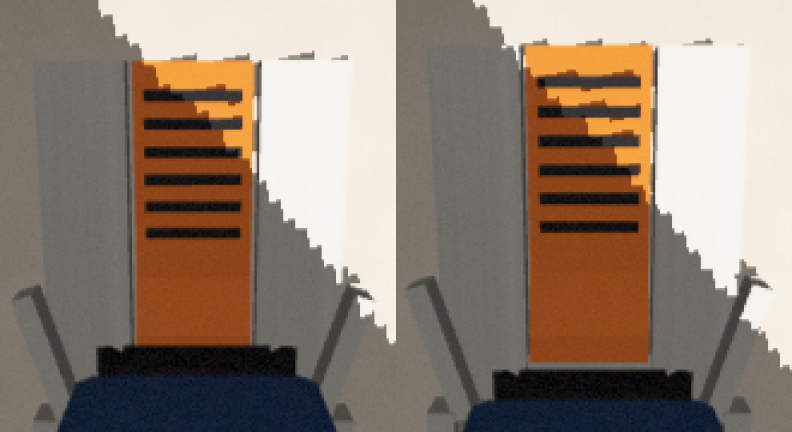

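In w11 the tab is back at its raised height: width 22.3 mm and rear at x=-55 on the z=40 plane, with a gap before the foot at (316,192). In w10 the tab was still pressed down. I'll back off gently to check that the catch holds.

```bash
python3 - <<'E'
from h import *
a=np.radians(PA)
for x in (33,32,31.4,30.8,30.2,29.6,29,28.4):
    r=move_straight(pr(x,PY,55.2),feed=.012,until_force=8); st((x,r))
    f=read_ft_force(); fx=f[0]*np.cos(a)+f[1]*np.sin(a)
    if fx>5: break
E
```

```text
(33, False) x,y [31.92  0.1 ] z 55.00 Fx -5.7 Fy 0.0 Fz -1.7 t 22.43
(32, False) x,y [31.02  0.14] z 54.99 Fx -6.0 Fy 0.0 Fz -0.6 t 22.68
(31.4, False) x,y [30.99  0.11] z 55.02 Fx -4.7 Fy 0.5 Fz -2.3 t 22.93
(30.8, False) x,y [30.94  0.08] z 55.04 Fx -2.8 Fy -0.3 Fz -3.8 t 23.18
(30.2, False) x,y [30.89  0.12] z 55.13 Fx -0.9 Fy -0.1 Fz -6.6 t 23.43
(29.6, False) x,y [30.75  0.1 ] z 55.27 Fx 2.5 Fy 0.1 Fz -8.6 t 23.68
(29, False) x,y [30.66  0.1 ] z 55.44 Fx 4.4 Fy -0.1 Fz -10.2 t 23.93
(28.4, False) x,y [30.57  0.14] z 55.51 Fx 5.6 Fy -0.6 Fz -11.5 t 24.18
```

The battery stops dead at x≈31.0 and resists the tug, so the catch holds it. I'll remove the load, let go and retreat.

```bash
python3 - <<'E'
from h import *
move_straight(pr(30.9,PY,55),feed=.02); wait(.2); st('relax')
gripper_open(); wait(.1); st('open')
move_straight(pr(30.9,PY,140),feed=.15)
move_straight(pr(-10,PY,190),feed=.2); wait(.1); snap('wrist','w12'); st()
move_ptp(pr(-110,PY,250),ori(PA)); snap('wrist','w13'); snap('scene','c13'); snap('side','s13'); print(read_time())
_,a=load('s13');_,b=load('c13'); cv2.imwrite('pics/z10.png',cv2.resize(np.hstack([a[120:260,215:395],b[140:280,270:450] if 0 else b[160:300,270:450]]),None,fx=2.2,fy=2.2,interpolation=3))
r,cc=battop('w12',(250,400,170,395),.09,(105,150,100)); print(r,loc(PR,PA,r[0]))
r,B,P,cc=tab('w12',(250,390,40,250),.04); L=np.array([loc(PR,PA,q) for q in B]); print('tab x',L[:,0].min(),L[:,0].max(),r[1])
E
```

```text
relax x,y [30.82  0.13] z 55.38 Fx 0.7 Fy -1.1 Fz -2.9 t 24.66
open x,y [30.92  0.27] z 55.04 Fx 0.2 Fy 0.7 Fz -0.0 t 25.25
 x,y [-9.91 -0.02] z 188.58 Fx -0.5 Fy 0.5 Fz 0.4 t 26.59
27.2833
((595.7263793945312, -185.43994140625), (41.706787109375, 56.786415100097656), 78.32752990722656) [29.64285883  0.93977775]
tab x -53.945449671711074 0.6836367172402699 (21.366165161132812, 54.45939636230469)
```

View pics/w12.png

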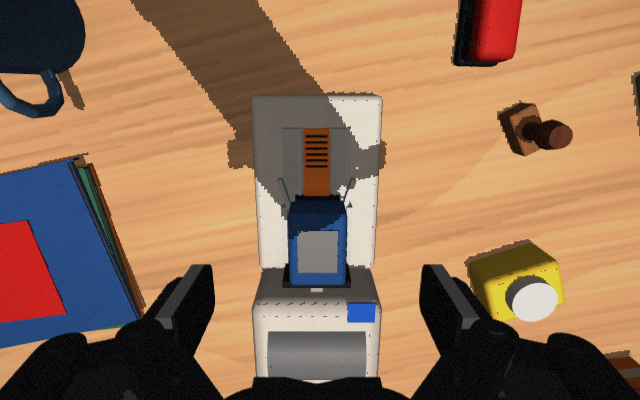

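View pics/z10.png

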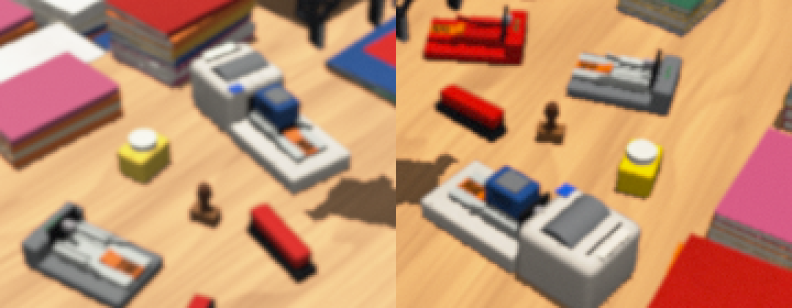

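View pics/c13.png

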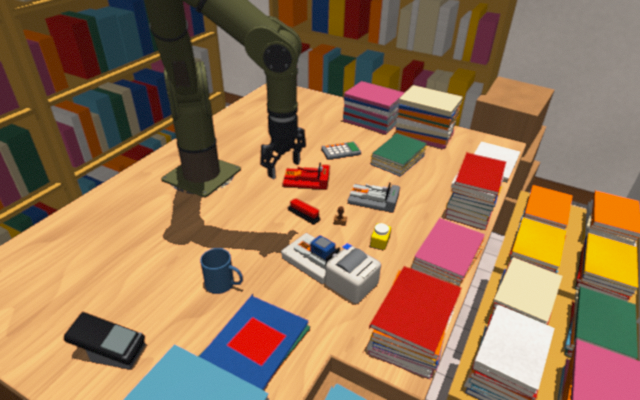

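After release the battery stays at x≈30 in the printer: its top is at (318,250) in w12 and the tab is up at (316,160). The charger is empty at (375,195) in the scene picture, and the other items look unmoved.

```bash
python3 -c "
from h import *
print(read_time(),read_ft_force()); sign_off()"
```

```text
27.2833 [-0.35168949  0.77806505 -0.10051225]
the job is handed in; nothing more can be done
```

The battery is latched in the printer and the job is handed in, at 27.3 s of the 61 s allowed.

**What I did:** I pressed the charger's orange catch with the fingers shut, and the battery sprang out about 14 mm. I gripped it at 60 N, slid it out level, and lifted it over. I set it down before the printer's lips and slid it in with about 6 N. Once it was in, I backed off, let go and moved the arm clear.

**Last checks:**
- **Latched:** On backing off, the battery stopped at about x = 31 mm (measured from the tab's position). It held against a pull of about 5 N.
- **After letting go:** About 2 s later it was still at x ≈ 30 mm and had not been pushed out. The printer's tab was up.
- **The other things:** The charger is empty, and everything else looks unmoved in the pictures.

**What disagreed:**
- **Position:** The tab-based estimate of the printer's slide was about 1 mm off from where the battery actually seated.
- **End wall:** I pushed the battery about 2.8 mm past its seat. The end wall is given as 2.5 mm past, but I felt no rise in force there.
- **Pressing force:** The charger catch read only about 4 N when pressed, though it still released the battery.
- **Tug force:** While I tugged back, the vertical wrist force reached about 11.5 N, which is within the limits.

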